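# Sort left- and right-hand body brackets into their trays

## Task

Sort the four brackets that have a sideways toe. Seen from above, looking along the long arm towards its toe end, a left-hand bracket's toe sticks out to the left and goes in a blue tray, a right-hand one's sticks out to the right and goes in a red tray; of each hand the yellow-painted bracket goes in the tray with the yellow floor and the bare metal one in the tray with the grey floor, each lying flat on the tray floor with its web upright. Leave the two straight brackets where they lie.

Things in the scene. Friction and masses are not known exactly. Their poses are not given: they have to be found in the camera images.
- left_steel: Left-hand bracket, bare silver-grey metal, loose, 0.2 kg. Flat arm 80 (x) x 22 (y) x 6 mm; on it an upright web to grip, 8 mm thick (y), x -25 to 25, top 56 mm above the underside; a 6 mm thick toe at x 18 to 40 sticks out to +y, ending 32 mm from the arm's centre line. Origin: middle of the arm's underside, under the web; x along the arm to the toe end, z up. Any yaw.
- left_yellow: Left-hand bracket, yellow-painted, loose, 0.2 kg. Flat arm 80 (x) x 22 (y) x 6 mm; on it an upright web to grip, 8 mm thick (y), x -25 to 25, top 56 mm above the underside; a 6 mm thick toe at x 18 to 40 sticks out to +y, ending 32 mm from the arm's centre line. Origin: middle of the arm's underside, under the web; x along the arm to the toe end, z up. Any yaw.
- right_steel: Right-hand bracket, bare silver-grey metal, loose, 0.2 kg. Flat arm 80 (x) x 22 (y) x 6 mm; on it an upright web to grip, 8 mm thick (y), x -25 to 25, top 56 mm above the underside; a 6 mm thick toe at x 18 to 40 sticks out to -y, ending 32 mm from the arm's centre line. Origin: middle of the arm's underside, under the web; x along the arm to the toe end, z up. Any yaw.
- right_yellow: Right-hand bracket, yellow-painted, loose, 0.2 kg. Flat arm 80 (x) x 22 (y) x 6 mm; on it an upright web to grip, 8 mm thick (y), x -25 to 25, top 56 mm above the underside; a 6 mm thick toe at x 18 to 40 sticks out to -y, ending 32 mm from the arm's centre line. Origin: middle of the arm's underside, under the web; x along the arm to the toe end, z up. Any yaw.
- straight_steel: Straight bracket, no toe, stays put, bare silver-grey metal, loose, 0.2 kg. Flat arm 80 (x) x 22 (y) x 6 mm; on it an upright web to grip, 8 mm thick (y), x -25 to 25, top 56 mm above the underside. Origin: middle of the arm's underside, under the web; x along the arm, z up. Any yaw.
- straight_yellow: Straight bracket, no toe, stays put, yellow-painted, loose, 0.2 kg. Flat arm 80 (x) x 22 (y) x 6 mm; on it an upright web to grip, 8 mm thick (y), x -25 to 25, top 56 mm above the underside. Origin: middle of the arm's underside, under the web; x along the arm, z up. Any yaw.
- blue_plain: Blue open tray with a grey floor, fixed to the bench; outside 120 (x) x 100 (y) x 20 mm high, walls and floor 4 mm thick, so inside 112 x 92 x 16 mm deep. Origin: centre of its underside; x along its longer side, z up.
- blue_yellow: Blue open tray with a yellow floor, fixed to the bench; outside 120 (x) x 100 (y) x 20 mm high, walls and floor 4 mm thick, so inside 112 x 92 x 16 mm deep. Origin: centre of its underside; x along its longer side, z up.
- red_plain: Red open tray with a grey floor, fixed to the bench; outside 120 (x) x 100 (y) x 20 mm high, walls and floor 4 mm thick, so inside 112 x 92 x 16 mm deep. Origin: centre of its underside; x along its longer side, z up.
- red_yellow: Red open tray with a yellow floor, fixed to the bench; outside 120 (x) x 100 (y) x 20 mm high, walls and floor 4 mm thick, so inside 112 x 92 x 16 mm deep. Origin: centre of its underside; x along its longer side, z up.

How it is judged:
By the outcome, as a careful person would: the job done as asked, in the order asked, and still so for the second after the job is handed in, with the robot touching nothing.
It also fails if it takes over 96 s, if anything falls off the work surface, if the arm or the gripper's body presses on something with over 40 N, if the wrist force passes 120 N, or if a joint passes its speed limit or range.

## Robot

A 6-joint arm with a two-finger parallel gripper is mounted at the origin on the work surface. World frame = base frame: x ahead of the robot, y to its left, z up, the work surface at z = 0. Lengths are in m, angles in rad, forces in N, time in s.
With the tool pointing down it reaches from about 0.425 to 0.95 m from the base axis. Payload 14.7 kg.
Tool frame: the origin (TCP) lies on the centre line of the jaws, within the pads' length; the fingertips stand 25 mm ahead of it and the grasp point (between the pads) lies 6 mm ahead of it; z points along the fingers, y is the line along which they close (so a half turn about z gives the same grasp; the last joint's range is limited). The gripper opens to 85 mm and grips with 20 to 120 N. Pads are 22 mm wide; open, the fingers measure 114 mm over their backs; the gripper's body (76 mm by 85 mm) begins 54 mm behind the grasp point. The pads swing forward as they close: fully open they stand 13 mm farther back than shut.
Start: joints at [1.12, 0.48, 1.596, -0, 1.065, -0.047], TCP at [0.255, 0.598, 0.256] pointing down, gripper open.
Joint ranges: [-2.75, 2.75], [-0.82, 2.05], [0.23, 2.67], [-1.56, 4.7], [0.09, 2.69], [-2.92, 2.92]. Speed limits (rad/s): [1.89, 1.89, 2.39, 3.01, 3.01, 3.01].

## Interface

Orientations are given as a unit quaternion [x, y, z, w].
In Python, from plant import env gives the robot as it stands.
- The arm moves only by the shell command python3 -m crank 'ROWS' [OPENING] [FORCE]. ROWS is JSON, a list of rows, each a list of 2 entries, a list of its own where there are three numbers: the shift along the tool's x, y, z in mm, then the turn, a rotation vector about the tool's x, y, z in degrees. A call has 1 to 20 rows; each row shifts and turns the commanded pose from where the row before left it, along the tool's axes as they then stand; what a row does not reach is not made up. A row lasts 1/10 s, in which the tool goes at most 50 mm and 8.59 degrees, less where a joint would pass 70% of its speed; a pose out of reach is approached as far as the arm can. A call with a gripper value outside its range is refused whole. OPENING is the closure, from 0 (fully open) to 1 (shut), set as the call begins (- or left out, the last holds). The fingers move at their own pace and stop on an object; FORCE is the grip in N (left out, the last holds). Time passes only in rows, so rows that do not move let the fingers close. It gives the time, the measured TCP pose, the force, the opening and the grip force at its end, in the units of the state.
- env.get_obs(): the state, without advancing time (a new reading comes with each control period).
- env.snapshot(name): name is "side" or "top"; returns (picture, depth): 480x640x3 uint8, red, green, blue; 480x640 float32, m along the optical axis (not along the pixel's ray), 0 where there is no reading.
- env.camera_model(name): a dict with "camera_matrix" (3x3 intrinsics, pixels), "k1" (the pictures are not rectified: a ray, as slopes to the right and down, at radius r is drawn at 1 + k1 r^2 times it, then the intrinsics apply), "R" (3x3) and "t" (3): a world point X has camera coordinates R X + t. Camera axes: x right, y down, z forward; pixel columns grow to the right and rows downward; lengths in m; the calibration is good to about 2 mm. A picture is of the moment at which its call begins. camera_model takes no time and is no camera call.
- env.finish_job(): hands the job in; it is judged then, once.
The state is a dict: "t": time; "joint_positions": joint angles; "joint_vel": joint speeds; "tau": joint torques, N m; "ee_pos": TCP position; "ee_rot": TCP orientation; "force": force on the tool from outside, world axes, zero at the start; "torque": the same for the moment, N m; "width": finger opening in m; "finger_force": force on a finger pad.
Only numpy, scipy, OpenCV 4.12 (cv2) and the standard library are available. Lean on these libraries where they do the work, as an engineer would, in place of code of your own. Each camera call takes 0.05 s, during which the arm holds its last target. There are 200 camera calls.

## Working session

There is one attempt and no reset: what is moved stays moved. The work goes in short steps, Python scripts to look and compute and a shell command to move; the robot and the scene stay as the last step left them, time stands still between calls to the robot, and variables do not carry over. Pictures are saved under pics/ and viewed, at most 14 in all, crops included, and the job is handed in when it is done.

```bash
ls; mkdir -p pics
python3 - <<'E'
from plant import env
import cv2,numpy as np
for n in("top","side"):
    p,d=env.snapshot(n); cv2.imwrite(f"pics/{n}0.png",p[...,::-1]); np.savez(f"pics/{n}0.npz",p=p,d=d)
    m=env.camera_model(n); print(n,{k:np.round(v,4).tolist() for k,v in m.items()}, (d>0).mean())
o=env.get_obs(); print(o)
E
```

```text
pics
top {'camera_matrix': [[534.1135, 0.0, 318.7445], [0.0, 534.1135, 242.1879], [0.0, 0.0, 1.0]], 'k1': -0.0151, 'R': [[-0.0278, -0.9996, -0.0078], [-0.9979, 0.0282, -0.0589], [0.0591, 0.0062, -0.9982]], 't': [0.024, 0.521, 1.0022]} 0.9961393229166666
side {'camera_matrix': [[543.0293, 0.0, 323.1027], [0.0, 543.0293, 237.2891], [0.0, 0.0, 1.0]], 'k1': 0.022, 'R': [[0.9992, -0.0365, 0.0175], [-0.0111, -0.6634, -0.7482], [0.039, 0.7474, -0.6633]], 't': [-0.5572, 0.0388, 0.9066]} 0.9958626302083333
{'t': 0.1, 'joint_positions': array([ 1.12041168e+00,  4.80771993e-01,  1.59683349e+00, -2.16588821e-05,
        1.06510391e+00, -4.66393620e-02]), 'joint_vel': array([ 0.00034543, -0.00272217, -0.00086511,  0.00047157, -0.00125972,
       -0.00062512]), 'tau': array([ 1.37418214e-03, -9.52252507e+01, -4.31046045e+01,  6.67648806e-05,
        5.14282758e-03, -3.75550496e-05]), 'ee_pos': array([0.25521681, 0.59741067, 0.25572626]), 'ee_rot': array([ 2.00499121e-01,  9.79693723e-01, -5.43546424e-04, -1.28157719e-04]), 'force': array([ 0.28729291, -0.12379006,  0.15725296]), 'torque': array([ 0.02473054, -0.00059119, -0.07409129]), 'finger_force': 0.0, 'width': 0.0855332377366376}
```

View pics/top0.png

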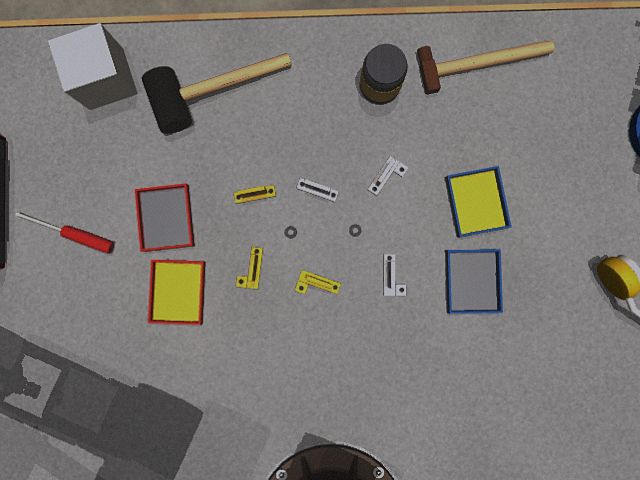

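View pics/side0.png

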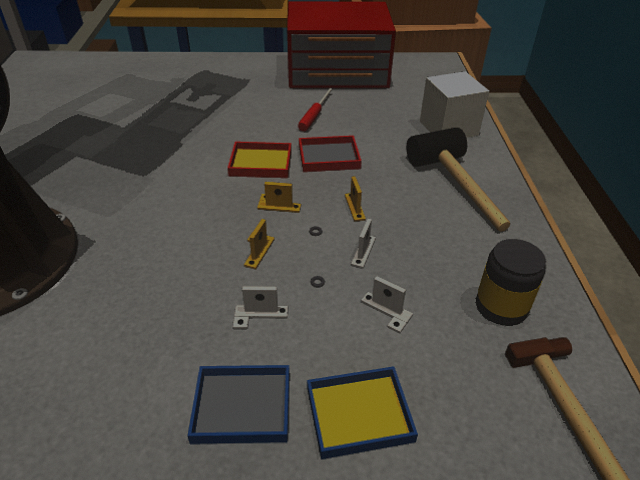

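The two views agree. In the top picture, the straight ones are yellow (255,194) and steel (317,189). With toes: right_steel (388,175), left_steel (392,275), right_yellow (253,268), left_yellow (318,283). Trays are red_plain (164,217), red_yellow (176,292), blue_yellow (478,202) and blue_plain (473,281).

```bash
cat > h.py <<'E'
import numpy as np,cv2
from plant import env
def rays(n,uv):
    m=env.camera_model(n);K=np.array(m["camera_matrix"]);R=np.array(m["R"]);t=np.array(m["t"])
    s=cv2.undistortPoints(np.float64(uv).reshape(-1,1,2),K,np.array([m["k1"],0,0,0.])).reshape(-1,2)
    return np.c_[s,np.ones(len(s))],R,t
def cloud(n,d):
    v,u=np.mgrid[:480,:640]; s,R,t=rays(n,np.c_[u.ravel(),v.ravel()])
    return ((s*d.reshape(-1,1)-t)@R).reshape(480,640,3)
def plane(n,uv,z):
    s,R,t=rays(n,uv); c=-R.T@t; w=s@R
    return c+w*((z-c[2])/w[:,2])[:,None]
def proj(n,X):
    m=env.camera_model(n);R=np.array(m["R"]);t=np.array(m["t"])
    return cv2.projectPoints(np.float64(X).reshape(-1,1,3),cv2.Rodrigues(R)[0],t,np.array(m["camera_matrix"]),np.array([m["k1"],0,0,0.]))[0].reshape(-1,2)
E
cat > meas.py <<'E'
from h import *
parts=dict(right_steel=(388,175),left_steel=(393,275),right_yellow=(253,268),left_yellow=(318,283),straight_steel=(317,189),straight_yellow=(255,194))
trays=dict(red_plain=(164,217),red_yellow=(176,292),blue_yellow=(478,202),blue_plain=(473,281))
D={n:np.load(f"pics/{n}0.npz") for n in("top","side")}
W={n:cloud(n,D[n]["d"]) for n in D}
for n in W:
    z=W[n][...,2]; print(n,"bench z",np.median(z[225:245,300:340]),z[225:245,300:340].std())
for k,uv in {**parts,**trays}.items():
    c=plane("top",[uv],0.02)[0]; r=.075 if k in trays else .05
    for n in W:
        P=W[n].reshape(-1,3); C=D[n]["p"].reshape(-1,3).astype(int)
        near=np.hypot(*(P[:,:2]-c[:2]).T)<r
        if k in parts:
            q=P[near&(P[:,2]>.046)&(P[:,2]<.07)]; zt=np.percentile(P[near,2],99)
            lo=P[near&(P[:,2]>.0035)&(P[:,2]<.012)]
        else:
            red="red" in k; ch=C[:,0]-C[:,2] if red else C[:,2]-C[:,0]
            q=P[near&(ch>30)&((C[:,1]<90))&(P[:,2]>.012)&(P[:,2]<.03)]; zt=np.median(q[:,2])
            lo=P[np.hypot(*(P[:,:2]-c[:2]).T)<.025]
        b=cv2.minAreaRect(np.float32(q[:,:2]*1000))
        p=np.cov(q[:,:2].T); e=np.linalg.eigh(p)[1][:,1]
        print(k,n,len(q),"rect",np.round(b[0],1),np.round(b[1],1),round(b[2],1),"mean",np.round(q[:,:2].mean(0)*1000,1),"pca",round(np.degrees(np.arctan2(e[1],e[0]))%180,1),"z",round(zt,4),"lo",len(lo),np.round(lo.mean(0)*1000,1))
E
python3 meas.py
```

```text
top bench z 7.959777885596402e-06 0.0515325834802328
side bench z 0.0018519736237344673 0.03190255749587722
right_steel top 115 rect [ 648.2 -119. ] [ 7.7 49.9] 54.6 mean [ 648.1 -118.7] pca 144.4 z 0.0576 lo 446 [ 649.1 -126.8    6.1]
right_steel side 289 rect [ 650.8 -121.4] [11.  49.6] 55.5 mean [ 650.5 -123. ] pca 145.2 z 0.0584 lo 665 [ 653.  -134.6    7.2]
left_steel top 139 rect [ 456.4 -122.9] [ 8.4 49.3] 88.9 mean [ 456.2 -122.7] pca 178.2 z 0.0574 lo 414 [ 449.1 -126.6    6. ]
left_steel side 314 rect [ 458.9 -125.3] [10.5 48.8] 88.3 mean [ 458.9 -126.7] pca 178.6 z 0.0581 lo 688 [ 451.1 -134.8    7.1]
right_yellow top 137 rect [476.3 134.2] [ 9.  49.8] 81.6 mean [476.4 134.1] pca 171.6 z 0.0579 lo 421 [469.3 139.1   6. ]
right_yellow side 201 rect [479.9 131.2] [13.5 49.2] 82.5 mean [479.4 130.5] pca 171.5 z 0.0583 lo 356 [477.  129.7   7.2]
left_yellow top 122 rect [446.3  11. ] [49.   8.3] 69.0 mean [446.2  11. ] pca 68.9 z 1.0313 lo 469 [444.   20.1   6.1]
left_yellow side 176 rect [449.1   8.7] [52.6 10. ] 70.5 mean [449.3   5.6] pca 68.6 z 0.0583 lo 349 [447.9   1.2  
[... 796 characters left out ...]
ean [432.2 282.2] pca 169.7 z 0.0198 lo 535 [434.5 282.2   4.8]
red_yellow side 667 rect [437.2 282.6] [107.8 122.1] 86.7 mean [434.  279.3] pca 83.8 z 0.0192 lo 249 [434.2 282.9   6.2]
blue_yellow top 433 rect [ 591.2 -297.5] [119.7 101.2] 9.1 mean [ 590.9 -296.7] pca 12.6 z 0.0198 lo 520 [ 589.3 -295.5    4.6]
blue_yellow side 827 rect [ 593.3 -298. ] [120.1 101.8] 9.1 mean [ 590.7 -300.4] pca 15.9 z 0.0216 lo 1047 [ 589.3 -296.4    6.3]
blue_plain top 433 rect [ 439.3 -282.8] [101.1 118.8] 89.0 mean [ 441.3 -282. ] pca 11.8 z 0.0198 lo 534 [ 439.8 -279.3    4.4]
blue_plain side 890 rect [ 441.3 -283.5] [103.5 120.3] 89.3 mean [ 440.  -288.3] pca 6.4 z 0.0215 lo 1034 [ 439.7 -280.4    6.2]
```

```bash
cat > go.py <<'E'
import sys,numpy as np
from h import env
from scipy.spatial.transform import Rotation as Ro
# target x y z(mm, TCP) alpha(deg, heading of tool x): turn about tool z first, then the shift in the turned frame
x,y,z,a=map(float,sys.argv[1:5]); o=env.get_obs(); M=Ro.from_quat(o["ee_rot"])
ax=M.as_matrix()[:,0]; al=np.degrees(np.arctan2(ax[1],ax[0])); th=-((a-al+180)%360-180)
T=Ro.from_euler("x",180,degrees=True); T=Ro.from_euler("z",a,degrees=True)*T
tilt=(M.inv()*T).as_rotvec(degrees=True)
print("t",round(o["t"],2),"pos",np.round(o["ee_pos"]*1e3,1),"alpha",round(al,1),"w",round(o["width"]*1e3,1),"ff",round(o["finger_force"],1))
print("turn",round(th,1),"full",np.round(tilt,1),"shift",np.round(T.inv().apply(np.array([x,y,z])-o["ee_pos"]*1e3),1))
E
python3 go.py 477.8 132.7 150 171.6
```

```text
t 0.1 pos [255.2 597.4 255.7] alpha 156.9 w 85.5 ff 0.0
turn -14.7 full [ -0.1  -0.  -14.7] shift [-288.1 -427.2  105.7]
```

```bash
python3 -m crank '[[[0,0,0],[0,0,-7.35]],[[0,0,0],[0,0,-7.35]],[[-10,-15,3],[0,0,0]],[[-20,-30,7],[0,0,0]],[[-20,-30,8],[0,0,0]],[[-20,-30,8],[0,0,0]],[[-22,-32,8],[0,0,0]],[[-22,-32,8],[0,0,0]],[[-22,-32,8],[0,0,0]],[[-22,-32,8],[0,0,0]],[[-22,-32,8],[0,0,0]],[[-22,-32,8],[0,0,0]],[[-22,-32,8],[0,0,0]],[[-22,-32,8],[0,0,0]],[[-22,-32,8],[0,0,0]],[[-20,-30,8],[0,0,0]],[[-10,-15,4],[0,0,0]],[[0,0,0],[0,0,0]]]' 0.4 40; python3 go.py 477.8 132.7 46 171.6
```

```text
t: 1.9
ee_pos: [0.4864, 0.1188, 0.1456]
ee_rot: [0.075, 0.997, -0.0, -0.0]
force: [-0.2, -0.7, -0.6]
width: 0.0516
finger_force: 0.0
t 1.9 pos [486.4 118.8 145.6] alpha 171.4 w 51.6 ff 0.0
turn -0.2 full [-0.  -0.  -0.2] shift [10.6 12.5 99.6]
```

```bash
python3 -m crank '[[[5,6,10],[0,0,-0.2]],[[5.6,6.5,20],[0,0,0]],[[0,0,20],[0,0,0]],[[0,0,20],[0,0,0]],[[0,0,15],[0,0,0]],[[0,0,10],[0,0,0]],[[0,0,4.6],[0,0,0]],[[0,0,0],[0,0,0]],[[0,0,0],[0,0,0]]]'; python3 go.py 477.8 132.7 46 171.6
python3 - <<'E'
from h import *
for n in("top","side"):
    p,d=env.snapshot(n); u,v=proj(n,[[.478,.133,.03]])[0].astype(int)
    cv2.imwrite(f"pics/{n}1.png",cv2.resize(p[max(v-60,0):v+60,max(u-75,0):u+75,::-1],None,fx=4,fy=4))
E
```

```text
t: 2.8
ee_pos: [0.4773, 0.135, 0.0471]
ee_rot: [0.072, 0.997, 0.0, 0.0]
force: [0.7, -0.1, 0.2]
width: 0.0508
finger_force: 0.0
t 2.8 pos [477.3 135.   47.1] alpha 171.8 w 50.8 ff 0.0
turn 0.2 full [0.  0.  0.2] shift [-0.8 -2.2  1.1]
```

View pics/side1.png

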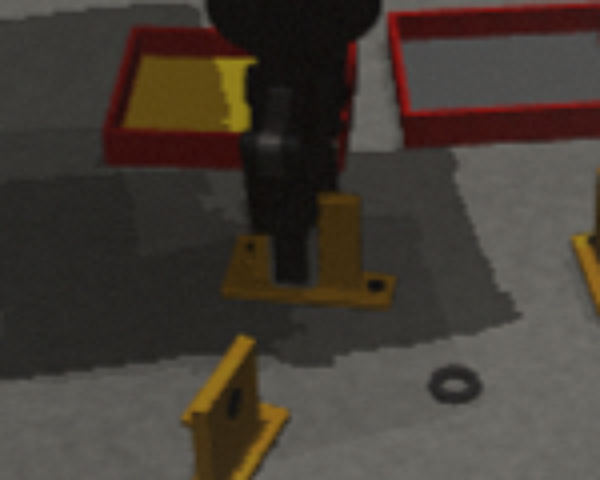

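The near finger (crop 290,250) stands in front of the web's middle, straddling it. I'm closing the fingers.

```bash
python3 -m crank '[[[-0.8,-2.2,1],[0,0,0.2]],[[0,0,0],[0,0,0]],[[0,0,0],[0,0,0]],[[0,0,0],[0,0,0]],[[0,0,0],[0,0,0]],[[0,0,0],[0,0,0]],[[0,0,0],[0,0,0]]]' 1 50; python3 go.py 435.1 271.6 150 176.3
```

```text
t: 3.6
ee_pos: [0.4778, 0.1323, 0.0458]
ee_rot: [0.074, 0.997, 0.0, 0.0]
force: [0.3, -2.3, 5.5]
width: 0.0074
finger_force: 52.2
t 3.6 pos [477.8 132.3  45.8] alpha 171.6 w 7.4 ff 52.2
turn -4.7 full [ 0.   0.  -4.7] shift [  51.6  136.2 -104.2]
```

```bash
python3 -m crank '[[[0,0,-5],[0,0,0]],[[0,0,-15],[0,0,0]],[[0,0,-20],[0,0,0]],[[0,0,-20],[0,0,0]],[[0,0,-20],[0,0,-4.7]],[[10,27,-15],[0,0,0]],[[10,27,-9],[0,0,0]],[[10,27,0],[0,0,0]],[[10,27,0],[0,0,0]],[[8,20,0],[0,0,0]],[[3.6,8,0],[0,0,0]],[[0,0,0],[0,0,0]],[[0,0,0],[0,0,0]]]'; python3 go.py 435.1 271.6 51 176.3
```

```text
t: 4.9
ee_pos: [0.435, 0.2709, 0.1496]
ee_rot: [0.032, 0.999, -0.0, -0.0]
force: [0.0, 0.2, -1.6]
width: 0.0076
finger_force: 51.0
t 4.9 pos [435.  270.9 149.6] alpha 176.3 w 7.6 ff 51.0
turn -0.0 full [-0. -0. -0.] shift [-0.   0.7 98.6]
```

```bash
python3 -m crank '[[[0,0.7,10],[0,0,0]],[[0,0,20],[0,0,0]],[[0,0,25],[0,0,0]],[[0,0,20],[0,0,0]],[[0,0,13],[0,0,0]],[[0,0,7],[0,0,0]],[[0,0,4],[0,0,0]],[[0,0,0],[0,0,0]],[[0,0,0],[0,0,0]]]'; python3 -m crank '[[[0,0,0],[0,0,0]],[[0,0,0],[0,0,0]],[[0,0,0],[0,0,0]],[[0,0,0],[0,0,0]],[[0,0,-10],[0,0,0]],[[0,0,-20],[0,0,0]],[[0,0,-25],[0,0,0]],[[0,0,-25],[0,0,0]],[[0,0,-15],[0,0,0]],[[0,0,-5],[0,0,0]],[[0,0,0],[0,0,0]]]' 0.4; python3 go.py 649.5 -120.3 150 144.7
```

```text
t: 5.8
ee_pos: [0.4355, 0.2723, 0.0512]
ee_rot: [0.033, 0.999, 0.0, 0.0]
force: [0.2, 0.9, -1.6]
width: 0.0071
finger_force: 51.1
t: 6.9
ee_pos: [0.4354, 0.2723, 0.1515]
ee_rot: [0.033, 0.999, 0.0, 0.001]
force: [0.2, -0.8, 0.5]
width: 0.0515
finger_force: 0.0
t 6.9 pos [435.4 272.3 151.5] alpha 176.3 w 51.5 ff 0.0
turn 31.6 full [ 0.1  0.1 31.6] shift [-401.6 -196.7    1.5]
```

```bash
python3 -m crank '[[[0,0,0],[0,0,7.9]],[[0,0,0],[0,0,7.9]],[[0,0,0],[0,0,7.9]],[[0,0,0],[0,0,7.9]],[[-15,-7,0],[0,0,0]],[[-34,-16.6,0],[0,0,0]],[[-34,-16.6,0],[0,0,0]],[[-34,-16.6,0],[0,0,0]],[[-34,-16.6,0],[0,0,0]],[[-34,-16.6,0],[0,0,0]],[[-34,-16.6,0],[0,0,0]],[[-34,-16.6,0],[0,0,0]],[[-34,-16.6,0],[0,0,0]],[[-34,-16.6,0],[0,0,0]],[[-34,-16.6,0],[0,0,0]],[[-34,-16.6,0],[0,0,0]],[[-12.6,-7,0],[0,0,0]],[[0,0,0],[0,0,0]],[[0,0,0],[0,0,0]]]'; python3 go.py 649.5 -120.3 46 144.7
python3 - <<'E'
from h import *
p,d=env.snapshot("top"); u,v=proj("top",[[.435,.272,.03]])[0].astype(int)
q=cloud("top",d).reshape(-1,3); q=q[(np.hypot(q[:,0]-.4358,q[:,1]-.2721)<.06)]
w=q[(q[:,2]>.05)&(q[:,2]<.08)]; print(np.percentile(w[:,2],[5,50,99]),cv2.minAreaRect(np.float32(w[:,:2]*1e3)))
cv2.imwrite("pics/top2.png",cv2.resize(p[v-60:v+60,u-75:u+75,::-1],None,fx=4,fy=4))
E
```

```text
t: 8.8
ee_pos: [0.648, -0.1199, 0.1497]
ee_rot: [0.304, 0.953, 0.0, -0.001]
force: [1.1, 0.2, -0.2]
width: 0.0514
finger_force: 0.0
t 8.8 pos [ 648.  -119.9  149.7] alpha 144.6 w 51.4 ff 0.0
turn -0.1 full [-0.  -0.1 -0.1] shift [ -1.5   0.5 103.7]
[0.05198282 0.05974081 0.06334798] ((433.8282165527344, 273.557373046875), (9.833361625671387, 47.50279998779297), 84.33554077148438)
```

View pics/top2.png

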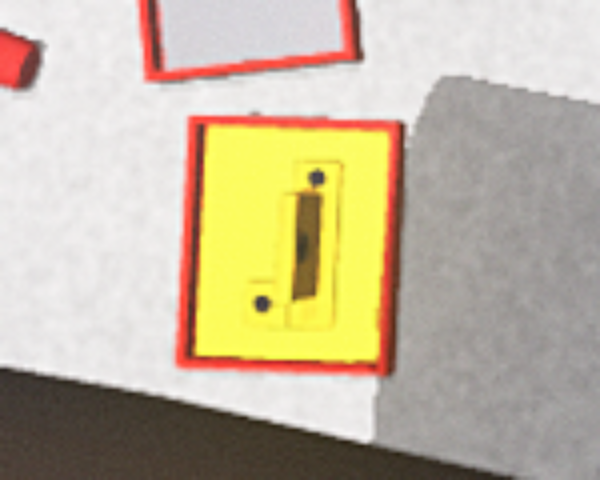

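The right_yellow bracket lies flat inside red_yellow (crop x 245–345, y 160–328), well clear of the walls. Next is right_steel.

```bash
python3 -m crank '[[[-1.5,0.5,10],[0,0,0]],[[0,0,20],[0,0,0]],[[0,0,25],[0,0,0]],[[0,0,22],[0,0,0]],[[0,0,15],[0,0,0]],[[0,0,8],[0,0,0]],[[0,0,3.7],[0,0,0]],[[0,0,0],[0,0,0]],[[0,0,0],[0,0,0]]]'; python3 go.py 649.5 -120.3 46 144.7;  python3 -m crank '[[[0,0,0],[0,0,0]],[[0,0,0],[0,0,0]],[[0,0,0],[0,0,0]],[[0,0,0],[0,0,0]],[[0,0,0],[0,0,0]],[[0,0,0],[0,0,0]]]' 1 50;python3 go.py 578.3 314.6 150 184.9
```

```text
t: 9.75
ee_pos: [0.651, -0.1211, 0.0478]
ee_rot: [0.303, 0.953, 0.0, 0.001]
force: [0.8, -0.1, 0.5]
width: 0.051
finger_force: 0.0
t 9.75 pos [ 651.  -121.1   47.8] alpha 144.7 w 51.0 ff 0.0
turn -0.0 full [ 0.   0.1 -0. ] shift [ 1.7 -0.3  1.8]
t: 10.35
ee_pos: [0.6508, -0.1211, 0.0475]
ee_rot: [0.304, 0.953, -0.0, 0.0]
force: [-2.0, -1.0, 6.0]
width: 0.0075
finger_force: 49.5
t 10.35 pos [ 650.8 -121.1   47.5] alpha 144.7 w 7.5 ff 49.5
turn -40.2 full [ -0.    0.  -40.2] shift [  35.   440.3 -102.5]
```

```bash
python3 -m crank '[[[0,0,-5],[0,0,0]],[[0,0,-15],[0,0,0]],[[0,0,-22],[0,0,-8.04]],[[0,0,-25],[0,0,-8.04]],[[0,0,-22],[0,0,-8.04]],[[0,0,-13.5],[0,0,-8.04]],[[0,0,0],[0,0,-8.04]],[[2,20,0],[0,0,0]],[[3,38,0],[0,0,0]],[[3,38,0],[0,0,0]],[[3,38,0],[0,0,0]],[[3,38,0],[0,0,0]],[[3,38,0],[0,0,0]],[[3,38,0],[0,0,0]],[[3,38,0],[0,0,0]],[[3,38,0],[0,0,0]],[[3,38,0],[0,0,0]],[[3,38,0],[0,0,0]],[[3,28,0],[0,0,0]],[[0,12,0],[0,0,0]]]'; python3 -m crank '[[[0,0,0],[0,0,0]],[[0,0,0],[0,0,0]]]'; python3 go.py 578.3 314.6 52.5 184.9
```

```text
t: 12.35
ee_pos: [0.5769, 0.3175, 0.15]
ee_rot: [-0.042, 0.999, 0.0, -0.0]
force: [-0.0, -0.2, -1.7]
width: 0.0074
finger_force: 48.9
t: 12.55
ee_pos: [0.5781, 0.3141, 0.1496]
ee_rot: [-0.042, 0.999, -0.0, -0.0]
force: [0.1, -1.0, -1.1]
width: 0.0078
finger_force: 48.9
t 12.55 pos [578.1 314.1 149.6] alpha -175.2 w 7.8 ff 48.9
turn -0.1 full [-0.  -0.  -0.1] shift [-0.3  0.5 97.1]
```

```bash
python3 -m crank '[[[-0.3,0.5,10],[0,0,0]],[[0,0,20],[0,0,0]],[[0,0,25],[0,0,0]],[[0,0,20],[0,0,0]],[[0,0,12],[0,0,0]],[[0,0,7],[0,0,0]],[[0,0,3],[0,0,0]],[[0,0,0],[0,0,0]],[[0,0,0],[0,0,0]]]'; python3 -m crank '[[[0,0,0],[0,0,0]],[[0,0,0],[0,0,0]],[[0,0,0],[0,0,0]],[[0,0,0],[0,0,0]],[[0,0,-10],[0,0,0]],[[0,0,-20],[0,0,0]],[[0,0,-25],[0,0,0]],[[0,0,-25],[0,0,0]],[[0,0,-15],[0,0,0]],[[0,0,-5],[0,0,0]],[[0,0,0],[0,0,0]]]' 0.4; python3 go.py 447.6 9.7 150 68.8
```

```text
t: 13.45
ee_pos: [0.5791, 0.3151, 0.0533]
ee_rot: [-0.042, 0.999, 0.0, 0.001]
force: [0.7, -0.2, -1.6]
width: 0.0075
finger_force: 48.9
t: 14.55
ee_pos: [0.5788, 0.3151, 0.153]
ee_rot: [-0.042, 0.999, 0.0, 0.0]
force: [0.4, -0.7, 0.2]
width: 0.051
finger_force: 0.0
t 14.55 pos [578.8 315.1 153. ] alpha -175.1 w 51.0 ff 0.0
turn 116.1 full [1.000e-01 0.000e+00 1.161e+02] shift [-332.1  -11.9    3. ]
```

```bash
python3 -m crank '[[[0,0,0],[0,0,8.3]],[[0,0,0],[0,0,8.3]],[[0,0,0],[0,0,8.3]],[[0,0,0],[0,0,8.3]],[[0,0,0],[0,0,8.3]],[[0,0,0],[0,0,8.3]],[[0,0,0],[0,0,8.3]],[[0,0,0],[0,0,8.3]],[[0,0,0],[0,0,8.3]],[[0,0,0],[0,0,8.3]],[[0,0,0],[0,0,8.3]],[[0,0,0],[0,0,8.3]],[[0,0,0],[0,0,8.3]],[[0,0,0],[0,0,8.2]]]'; python3 -m crank '[[[-16,0,0],[0,0,0]],[[-34,-1,0],[0,0,0]],[[-34,-2,0],[0,0,0]],[[-34,-2,0],[0,0,0]],[[-34,-2,0],[0,0,0]],[[-34,-2,0],[0,0,0]],[[-34,-1,1],[0,0,0]],[[-34,-1,1],[0,0,0]],[[-34,-1,1],[0,0,0]],[[-30,0,0],[0,0,0]],[[-14,0,0],[0,0,0]],[[0,0,0],[0,0,0]],[[0,0,0],[0,0,0]]]'; python3 go.py 447.6 9.7 46 68.8
```

```text
t: 15.95
ee_pos: [0.5779, 0.3146, 0.1509]
ee_rot: [0.827, 0.562, -0.001, -0.0]
force: [0.4, 0.6, -0.7]
width: 0.051
finger_force: 0.0
t: 17.25
ee_pos: [0.4474, 0.0101, 0.1492]
ee_rot: [0.826, 0.564, -0.0, -0.0]
force: [0.5, -0.2, 1.2]
width: 0.0516
finger_force: 0.0
t 17.25 pos [447.4  10.1 149.2] alpha 68.7 w 51.6 ff 0.0
turn -0.1 full [-0.  -0.  -0.1] shift [ -0.3   0.3 103.2]
```

```bash
python3 -m crank '[[[0,0,10],[0,0,0]],[[0,0,20],[0,0,0]],[[0,0,25],[0,0,0]],[[0,0,22],[0,0,0]],[[0,0,15],[0,0,0]],[[0,0,8],[0,0,0]],[[0,0,3.5],[0,0,0]],[[0,0,0],[0,0,0]],[[0,0,0],[0,0,0]]]';  python3 -m crank '[[[0,0,0],[0,0,0]],[[0,0,0],[0,0,0]],[[0,0,0],[0,0,0]],[[0,0,0],[0,0,0]],[[0,0,0],[0,0,0]],[[0,0,0],[0,0,0]]]' 1 50;python3 go.py 594.2 -309.2 150 9.1
python3 - <<'E'
from h import *
p,d=env.snapshot("side"); u,v=proj("side",[[.54,.2,.03]])[0].astype(int); print(u,v)
cv2.imwrite("pics/side3.png",cv2.resize(p[v-100:v+110,u-150:u+130,::-1],None,fx=2.5,fy=2.5))
E
```

```text
t: 18.15
ee_pos: [0.4475, 0.01, 0.0464]
ee_rot: [0.825, 0.565, 0.0, 0.0]
force: [0.1, -0.7, 0.4]
width: 0.0512
finger_force: 0.0
t: 18.75
ee_pos: [0.4474, 0.0098, 0.0463]
ee_rot: [0.825, 0.565, 0.0, 0.0]
force: [-0.6, 1.1, 8.0]
width: 0.0071
finger_force: 51.7
t 18.75 pos [447.4   9.8  46.3] alpha 68.8 w 7.1 ff 51.7
turn 59.7 full [ 0.  -0.  59.7] shift [  94.5  338.2 -103.7]
310 174
```

View pics/side3.png

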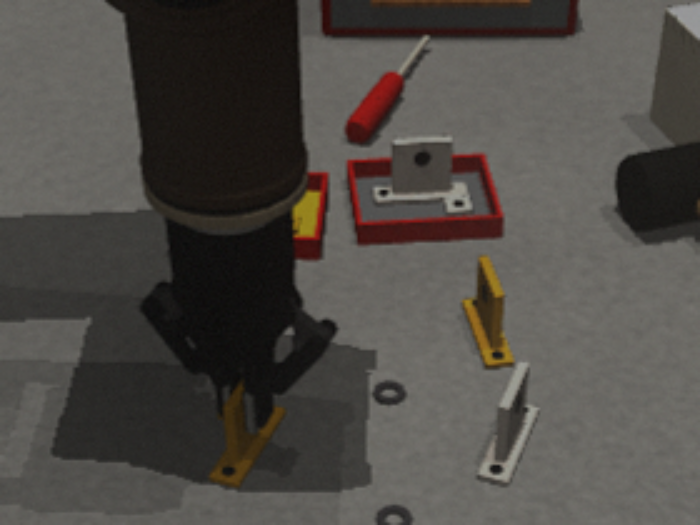

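right_steel lies flat and upright in red_plain (crop 420,185), and left_yellow is gripped (crop 240,430).

```bash
python3 -m crank '[[[0,0,-5],[0,0,0]],[[0,0,-15],[0,0,0]],[[0,0,-22],[0,0,8.53]],[[0,0,-25],[0,0,8.53]],[[0,0,-22],[0,0,8.53]],[[0,0,-15],[0,0,8.53]],[[0,0,0],[0,0,8.53]],[[0,0,0],[0,0,8.53]],[[0,0,0],[0,0,8.53]],[[5,16,0],[0,0,0]],[[9,34,0],[0,0,0]],[[10,36,0],[0,0,0]],[[10,36,0],[0,0,0]],[[10,36,0],[0,0,0]],[[10,36,0],[0,0,0]],[[10,36,0],[0,0,0]],[[10,36,0],[0,0,0]],[[10,36,0],[0,0,0]],[[10,30,0],[0,0,0]],[[0,6,0],[0,0,0]]]'; python3 -m crank '[[[0,0,0],[0,0,0]],[[0,0,0],[0,0,0]]]'; python3 go.py 594.2 -309.2 51.3 9.1
```

```text
t: 20.8
ee_pos: [0.5944, -0.3123, 0.1501]
ee_rot: [0.997, 0.078, 0.001, 0.001]
force: [0.9, 0.8, -1.5]
width: 0.0072
finger_force: 50.4
t: 21.0
ee_pos: [0.5923, -0.3081, 0.1498]
ee_rot: [0.997, 0.079, -0.001, -0.0]
force: [0.4, -0.1, -2.3]
width: 0.0072
finger_force: 50.4
t 21.0 pos [ 592.3 -308.1  149.8] alpha 9.1 w 7.2 ff 50.4
turn -0.0 full [-0.1  0.1 -0. ] shift [ 1.7  1.3 98.5]
```

```bash
python3 -m crank '[[[1,1,10],[0,0,0]],[[0,0,20],[0,0,0]],[[0,0,25],[0,0,0]],[[0,0,20],[0,0,0]],[[0,0,13],[0,0,0]],[[0,0,7],[0,0,0]],[[0,0,3],[0,0,0]],[[0,0,0],[0,0,0]],[[0,0,0],[0,0,0]]]'; python3 -m crank '[[[0,0,0],[0,0,0]],[[0,0,0],[0,0,0]],[[0,0,0],[0,0,0]],[[0,0,0],[0,0,0]],[[0,0,-10],[0,0,0]],[[0,0,-20],[0,0,0]],[[0,0,-25],[0,0,0]],[[0,0,-25],[0,0,0]],[[0,0,-15],[0,0,0]],[[0,0,-5],[0,0,0]],[[0,0,0],[0,0,0]]]' 0.4; python3 go.py 457.7 -124.1 150 -1.6
```

```text
t: 21.9
ee_pos: [0.5948, -0.3102, 0.0528]
ee_rot: [0.997, 0.079, 0.001, 0.0]
force: [-0.8, -0.6, -1.9]
width: 0.0075
finger_force: 50.4
t: 23.0
ee_pos: [0.5945, -0.31, 0.1525]
ee_rot: [0.997, 0.079, 0.0, 0.0]
force: [0.7, -0.3, -0.7]
width: 0.0514
finger_force: 0.0
t 23.0 pos [ 594.5 -310.   152.5] alpha 9.1 w 51.4 ff 0.0
turn 10.7 full [ 0.  -0.  10.7] shift [-141.9 -182.     2.5]
```

```bash
python3 -m crank '[[[0,0,0],[0,0,5.4]],[[0,0,0],[0,0,5.3]],[[-12,-15,0],[0,0,0]],[[-23,-30,0],[0,0,0]],[[-24,-30,0],[0,0,0]],[[-24,-30,0],[0,0,0]],[[-24,-30,0],[0,0,0]],[[-22,-30,2],[0,0,0]],[[-13,-17,0],[0,0,0]],[[0,0,0],[0,0,0]],[[0,0,0],[0,0,0]]]'; python3 go.py 457.7 -124.1 46 -1.6
```

```text
t: 24.1
ee_pos: [0.4575, -0.1238, 0.1495]
ee_rot: [1.0, -0.014, -0.0, -0.0]
force: [0.7, 0.1, 0.1]
width: 0.0515
finger_force: 0.0
t 24.1 pos [ 457.5 -123.8  149.5] alpha -1.6 w 51.5 ff 0.0
turn -0.0 full [-0.  0. -0.] shift [  0.2   0.3 103.5]
```

```bash
python3 -m crank '[[[0,0,10],[0,0,0]],[[0,0,20],[0,0,0]],[[0,0,25],[0,0,0]],[[0,0,22],[0,0,0]],[[0,0,15],[0,0,0]],[[0,0,8],[0,0,0]],[[0,0,3.5],[0,0,0]],[[0,0,0],[0,0,0]],[[0,0,0],[0,0,0]]]';  python3 -m crank '[[[0,0,0],[0,0,0]],[[0,0,0],[0,0,0]],[[0,0,0],[0,0,0]],[[0,0,0],[0,0,0]],[[0,0,0],[0,0,0]],[[0,0,0],[0,0,0]]]' 1 50;python3 go.py 440.8 -273.6 150 -1
```

```text
t: 25.0
ee_pos: [0.458, -0.1242, 0.0469]
ee_rot: [1.0, -0.014, 0.0, 0.0]
force: [0.5, -0.6, 0.2]
width: 0.0511
finger_force: 0.0
t: 25.6
ee_pos: [0.4578, -0.124, 0.0468]
ee_rot: [1.0, -0.014, 0.0, 0.0]
force: [-1.0, -1.0, 6.6]
width: 0.007
finger_force: 52.4
t 25.6 pos [ 457.8 -124.    46.8] alpha -1.6 w 7.0 ff 52.4
turn -0.6 full [ 0.  -0.  -0.6] shift [ -14.4  149.9 -103.2]
```

```bash
python3 -m crank '[[[0,0,-5],[0,0,0]],[[0,0,-15],[0,0,0]],[[0,0,-22],[0,0,-0.6]],[[0,0,-25],[0,0,0]],[[0,0,-22],[0,0,0]],[[0,0,-14],[0,0,0]],[[-2,15,0],[0,0,0]],[[-3,30,0],[0,0,0]],[[-3,30,0],[0,0,0]],[[-3,30,0],[0,0,0]],[[-3,30,0],[0,0,0]],[[0,15,0],[0,0,0]],[[0,0,0],[0,0,0]],[[0,0,0],[0,0,0]]]'; python3 go.py 440.8 -273.6 52 -1
```

```text
t: 27.0
ee_pos: [0.4406, -0.2731, 0.1494]
ee_rot: [1.0, -0.009, -0.0, -0.0]
force: [0.3, -0.3, -0.9]
width: 0.0072
finger_force: 51.0
t 27.0 pos [ 440.6 -273.1  149.4] alpha -1.1 w 7.2 ff 51.0
turn -0.1 full [-0.   0.  -0.1] shift [ 0.2  0.5 97.4]
```

After release I lift 100 mm and back off to y ≈ −120, clear of the trays, for the final look.

```bash
python3 -m crank '[[[0,0,10],[0,0,0]],[[0,0,20],[0,0,0]],[[0,0,25],[0,0,0]],[[0,0,20],[0,0,0]],[[0,0,12],[0,0,0]],[[0,0,7],[0,0,0]],[[0,0,3],[0,0,0]],[[0,0,0],[0,0,0]],[[0,0,0],[0,0,0]]]'; python3 -m crank '[[[0,0,0],[0,0,0]],[[0,0,0],[0,0,0]],[[0,0,0],[0,0,0]],[[0,0,0],[0,0,0]],[[0,0,-10],[0,0,0]],[[0,0,-20],[0,0,0]],[[0,0,-25],[0,0,0]],[[0,0,-25],[0,0,0]],[[0,0,-25],[0,0,0]],[[0,-15,-10],[0,0,0]],[[0,-30,0],[0,0,0]],[[0,-35,0],[0,0,0]],[[0,-35,0],[0,0,0]],[[0,-30,0],[0,0,0]],[[0,-15,0],[0,0,0]],[[0,0,0],[0,0,0]],[[0,0,0],[0,0,0]]]' 0.4
python3 - <<'E'
from h import *
for n in("top","side"):
    p,d=env.snapshot(n); cv2.imwrite(f"pics/{n}9.png",p[...,::-1])
E
```

```text
t: 27.9
ee_pos: [0.4412, -0.2738, 0.0531]
ee_rot: [1.0, -0.009, 0.0, 0.0]
force: [0.5, 0.4, -1.8]
width: 0.0075
finger_force: 51.1
t: 29.6
ee_pos: [0.4436, -0.1132, 0.1675]
ee_rot: [1.0, -0.009, -0.0, 0.0]
force: [-0.3, -0.9, -0.6]
width: 0.0512
finger_force: 0.0
```

View pics/top9.png

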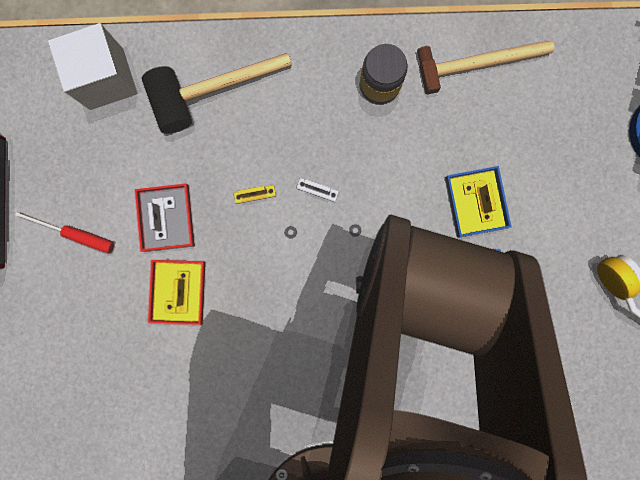

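View pics/side9.png

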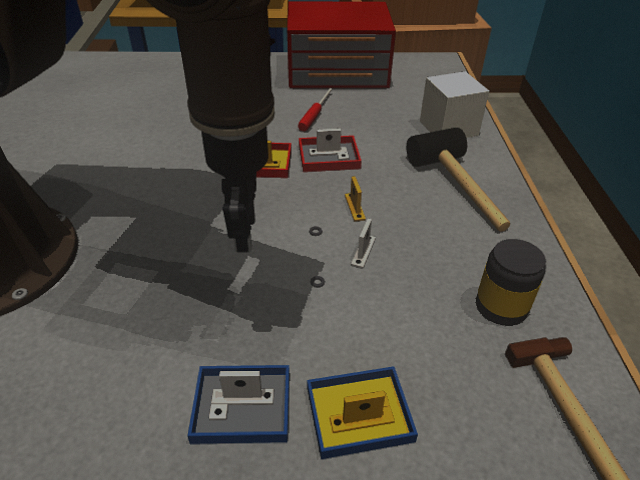

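All four lie flat in their trays: side view blue_plain (240,395) and blue_yellow (362,410), top view red_plain (160,217) and red_yellow (180,292). The straight brackets haven't moved (255,194 and 317,189).

```bash
python3 -c "
from plant import env; print(env.finish_job())"
```

```text
the job is handed in; nothing more can be done
None
```

The job is handed in at about 30 s of the 96 s limit: the final pictures show all four toed brackets lying flat, webs upright, in their matching trays and the two straight ones where they were; the hand-in returned no verdict.

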